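# Check the temperature of a cheese sample without touching it

## Task

Pull the analyser's sample tray fully out, then take the infrared thermometer out of its stand, carry it over the loaf of cheese without disturbing anything on the bench and hold it upright, lens down, over the middle of the cheese sample in the tray, with the lens one to two centimetres above the sample and touching nothing. Finish while still holding it there, steady: do not put it down or let go.

Things in the scene. Friction and masses are not known exactly. Their poses are not given: they have to be found in the camera images.
- analyser: Food analyser fixed on the bench: dark low deck 340 mm wide and 85 mm high (white cheeks beside it 88 mm high), with a white optics head and a screen behind. Origin: on the bench, under the middle of the deck's front edge. Its x axis points from the front into the machine (the tray comes out along -x), z up. The head begins 140 mm behind the front edge and is 245 mm high (screen to 485 mm). The sample tray in the deck is part of it.
- drawer (a joint): How far the sample tray is pulled out of the deck, in m: 0 shut, 0.135 fully out at its stop. It slides level with about 2.5 N of friction and stays where it is left. Its white front panel is 154 mm wide, 12 mm thick and reaches from 12 to 72 mm above the bench.
- pull_bar (a point): Middle of the tray's pull bar: a level round steel bar, 10 mm thick and 100 mm long, parallel to the panel, 52 mm above the bench, its centre line 45 mm in front of the panel (40 mm of free gap behind the bar) on a post at each end. Axes as the analyser's: the bar runs along y, pull along -x. Moves with the tray.
- sample (a point): Middle of the top face of the cheese, a flat pale-yellow disc of 83 mm diameter, 46 mm above the bench. It lies in a round dark dish, locked in the tray, whose rim (92 mm outside, 84 mm inside diameter) stands 12 mm above the cheese. Hidden under the deck when the tray is shut: 132 mm behind the pull bar; when the tray is fully out, 60 mm in front of the deck. Axes as the analyser's. Moves with the tray.
- thermometer: Yellow stick-shaped infrared thermometer, 140 mm long, 75 to 155 g. Origin: centre of the lens at its lower end; z runs up along the body. A black round lens snout of 20 mm diameter, z 0 to 20 mm, then a rectangular body 32 mm (x) by 24 mm (y), z 20 to 140 mm, with small display and red button on the -x face near the top. It starts upright in the stand, lens 15 mm above the bench, the upper 70 mm standing free above the collar; it lifts straight up and out.
- stand: Thermometer stand fixed on the bench: steel foot 100 by 90 mm and a grey collar, 49 mm (x) by 39 mm (y), its top 85 mm above the bench, with a rectangular opening 35 by 27 mm in which the thermometer hangs on its shoulders (walls 6 to 8 mm). Origin: on the bench under the middle of the opening; axes as the thermometer's at the start.
- tub: Clear plastic open tub, 120 by 120 mm, 105 mm high, loose on the bench; origin at the centre of its underside. Leave it alone.
- bottle: White plastic bottle with a blue cap, 60 mm diameter, 170 mm high, loose on the bench; origin at the centre of its underside. Leave it alone.
- loaf: Loaf of cheese with an orange-brown rind, 240 (x) by 100 (y) by 100 (z) mm, 2.4 kg, loose on a white cutting board 260 by 130 mm, 15 mm thick, so that its top is 115 mm above the bench. It lies between the stand and the analyser, right across the way. Origin at the centre of its underside. Leave it alone.

How it is judged:
On the way, in this order (a step that is already met when the one before it is completed fails the run):
1. the sample tray is fully out (value of joint drawer above 0.122 m), for 0.2 s.
2. the thermometer is lifted clear of its stand in the fingers (z of thermometer in the frame of stand above 0.09 m and contact force between thermometer and the fingers above 1 N), for 0.1 s.
At the end, for the whole second after the job is handed in: Tray out at least 122 of 135 mm; thermometer held in the fingers, still, within 0.15 rad of upright, lens within 15 mm of the middle of the cheese and 6 to 25 mm above it, touching nothing else; tub, bottle and loaf within 20 mm of their starts (value of joint drawer above 0.122 m and horizontal distance between thermometer and sample below 0.015 m and z of thermometer in the frame of sample between 0.006 and 0.025 m and angle between thermometer's own z axis and vertical below 0.15 rad and linear speed of thermometer below 0.02 m/s and contact force between thermometer and the fingers above 1 N and contact force between thermometer and analyser below 0.05 N and contact force between thermometer and loaf below 0.05 N and contact force between thermometer and stand below 0.05 N and contact force between thermometer and tub below 0.05 N and contact force between thermometer and bottle below 0.05 N and distance of each of tub, bottle, loaf from where it was at the start of the episode below 0.02 m); the arm keeps its last pose, push and grip.
It fails at once if the thermometer touches the cheese, dish, tray or analyser (contact force between thermometer and analyser above 0.5 N).
It fails at once if tub, bottle or loaf is pushed or tipped (distance of any of tub, bottle, loaf from where it was at the start of the episode above 0.02 m or angle between any of tub, bottle's own z axis and vertical above 0.3 rad).
It also fails if it takes over 64 s, if anything falls off the work surface, if the arm or the gripper's body presses on something with over 40 N, if the wrist force passes 120 N, or if a joint passes its speed limit or range.

## Robot

A 7-joint arm with a two-finger parallel gripper is mounted at the origin on the work surface. World frame = base frame: x ahead of the robot, y to its left, z up, the work surface at z = 0. Lengths are in m, angles in rad, forces in N, time in s.
With the tool pointing down it reaches from about 0.425 to 0.875 m from the base axis. Payload 4.7 kg.
Tool frame: the origin (TCP) lies at the very end of the fingers, on their centre line; the grasp point (between the pads) lies 19 mm behind it; z points along the fingers, y is the line along which they close (so a half turn about z gives the same grasp; the last joint's range is limited). The gripper opens to 87 mm and grips with 3 to 60 N. Pads are 19 mm wide; open, the fingers measure 117 mm over their backs; the gripper's body (75 mm by 190 mm) begins 51 mm behind the grasp point.
Start: joints at [-1.257, 0.321, -0.07, 1.45, 0.023, 1.371, -0.057], TCP at [0.192, 0.621, 0.223] pointing down, gripper open.
Joint ranges: [-2.86, 2.86], [-0.3, 2.09], [-1.38, 1.24], [0.06, 2.45], [-1.56, 4.7], [0.09, 2.05], [-2.69, 2.69]. Speed limits (rad/s): [2.57, 2.57, 3.14, 3.14, 3.14, 3.14, 3.14].

## Interface

Orientations are given as a rotation vector (axis times angle).
In Python, from bench import ctrl, vision gives the robot as it stands.
- The arm moves only by the tool jog_arm, never from a script. Its argument "increments" is a list of rows, each an object of numbers: "tx", "ty", "tz": the shift along the tool's x, y, z in mm; "wx", "wy", "wz": the turn, a rotation vector about the tool's x, y, z in rad; "gripper": the opening, from 0 (shut) to 1 (fully open). In form: [{"tx": .., "ty": .., "tz": .., "wx": .., "wy": .., "wz": .., "gripper": ..}, ...]. A call has exactly 5 rows; each row is the pose to reach, as a shift and turn from the pose commanded when the call began, along the tool's axes at that moment; what a row does not reach only later rows make up. A row lasts 1/12 s, in which the tool goes at most 41.7 mm and 7.16 degrees, less where a joint would pass 70% of its speed; a pose out of reach is approached as far as the arm can. A call with a gripper value outside its range is refused whole. The fingers move at their own pace and stop on an object; "grip_force" is the grip in N (left out, the last holds). Time passes only in rows, so rows that repeat a pose let the fingers close, or fill a call up. It gives the time, the measured TCP pose, the force, the opening and the grip force at its end, in the units of the state.
- ctrl.get_state(): the state, without advancing time (a new reading comes with each control period).
- vision.get_image(name): name is "side" or "top"; returns a dict with "color" (384x512x3 uint8, blue, green, red), "fx", "fy", "cx", "cy" (pixels), "extrinsics" (4x4, takes a point from world to camera coordinates). Camera axes: x right, y down, z forward; pixel columns grow to the right and rows downward; lengths in m; the calibration is good to about 2 mm. A picture is of the moment at which its call begins. There is no depth.
- ctrl.close_job(): hands the job in; it is judged then, once.
Trained networks look in the newest picture that a camera, given by its name, has taken for a name from the list of things; names that differ only in an ending like _2 or _b are one class to them, and where a whole thing is asked for, a point or a joint stands for the part that bears it (a point fixed in the world has none). Each returns a list of dicts, best first, with "conf" (0 to 1); they miss things now and then, are a little off and sometimes report something else, mostly with a low value. They report only what shows in the picture. A call takes as long as a camera call.
- vision.spot_in(camera, thing): "bbox" ([left, top, right, bottom] in pixels, round what is visible of it).
The state is a dict: "time": time; "joint_positions": joint angles; "qd": joint speeds; "joint_torque": joint torques, N m; "position": TCP position; "tool_rot": TCP orientation; "ft_force": force on the tool from outside, world axes, zero at the start; "torque": the same for the moment, N m; "grip_width": opening from 0.0 (shut) to 1.0 (fully open); "grip_force": force on a finger pad.
Only numpy, scipy, OpenCV 4.12 (cv2) and the standard library are available. Lean on these libraries where they do the work, as an engineer would, in place of code of your own. Each camera call takes 0.05 s, during which the arm holds its last target. There are 200 camera calls.

## Working session

There is one attempt and no reset: what is moved stays moved. The work goes in short steps, Python scripts to look and compute and a tool call to move; the robot and the scene stay as the last step left them, time stands still between calls to the robot, and variables do not carry over. Pictures are saved under pics/ and viewed, at most 10 in all, crops included, and the job is handed in when it is done.

Besides the shell and the picture viewer there is one more tool, called after "Request:" by a JSON object that holds its "op" and its "data". jog_arm: Moves the arm, as the interface text tells. Its arguments: {"type":"object","properties":{"increments":{"type":"array"},"grip_force":{"type":"number"}},"required":["increments"]}

```bash
mkdir -p pics; cat > h.py <<'E'
import numpy as np,cv2
from bench import ctrl,vision
def cam(n):
    im=vision.get_image(n); return im
def ray(im,u,v):
    E=np.array(im["extrinsics"]);R,t=E[:3,:3],E[:3,3]
    d=R.T@np.array([(u-im["cx"])/im["fx"],(v-im["cy"])/im["fy"],1]);return -R.T@t,d
def atz(im,u,v,z):
    o,d=ray(im,u,v);return o+d*(z-o[2])/d[2]
def proj(im,p):
    E=np.array(im["extrinsics"]);c=E[:3,:3]@np.array(p)+E[:3,3]
    return np.array([im["fx"]*c[0]/c[2]+im["cx"],im["fy"]*c[1]/c[2]+im["cy"]])
E
python3 - <<'E'
from h import *
np.set_printoptions(precision=3,suppress=True)
for n in("top","side"):
    im=cam(n);cv2.imwrite(f"pics/{n}0.png",im["color"])
    print(n,ray(im,256,192),im["fx"],np.array(im["extrinsics"]).tolist())
    for t in "analyser pull_bar thermometer stand tub bottle loaf".split():
        print(t,[([round(x) for x in d["bbox"]],round(d["conf"],2)) for d in vision.spot_in(n,t)[:2]])
s=ctrl.get_state();print(s["position"],s["tool_rot"],s["time"],s["grip_width"])
E
```

```text
top (array([0.393, 0.047, 1.036]), array([ 0.19 , -0.011, -0.982])) 379.8177873545618 [[0.011741997113368801, -0.9999289720779174, -0.002043600496426466, 0.044727282503350375], [-0.9823690960943482, -0.011154393299526947, -0.18661869828313607, 0.5798585602457986], [0.1865826480210911, 0.004198846188993675, -0.9824302953126589, 0.9444368655136476], [0.0, 0.0, 0.0, 1.0]]
analyser [([2, 192, 195, 384], 0.75)]
pull_bar [([88, 193, 154, 224], 0.91)]
thermometer [([393, 205, 416, 222], 0.71)]
stand [([364, 194, 406, 237], 0.97)]
tub [([332, 112, 390, 172], 0.87)]
bottle [([207, 115, 230, 150], 0.74), ([330, 110, 390, 170], 0.17)]
loaf [([274, 170, 321, 264], 0.94)]
side (array([ 0.086, -0.616,  0.676]), array([ 0.482,  0.643, -0.595])) 370.7120662592558 [[0.802756354081126, -0.5962466099054301, -0.008498009099784145, -0.43022937216567725], [-0.35588211189089597, -0.4676096087437199, -0.8091286524691986, 0.2891525746052967], [0.478466465301858, 0.6525574564640474, -0.5875700873893419, 0.757711641005655], [0.0, 0.0, 0.0, 1.0]]
analyser [([0, 74, 202, 250], 0.63)]
pull_bar [([165, 141, 203, 162], 0.75)]
thermometer [([334, 255, 354, 286], 0.87)]
stand [([310, 275, 364, 326], 0.61)]
tub [([336, 196, 412, 269], 0.87)]
bottle [([268, 130, 290, 181], 0.64)]
loaf [([166, 140, 203, 164], 0.15)]
[0.192 0.621 0.223] [0.469 3.106 0.   ] 0.8 0.995884783861556
```

View pics/top0.png

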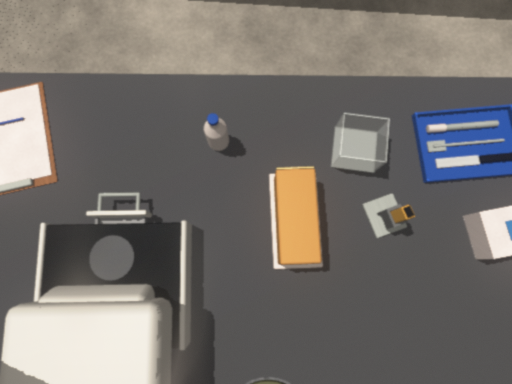

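View pics/side0.png

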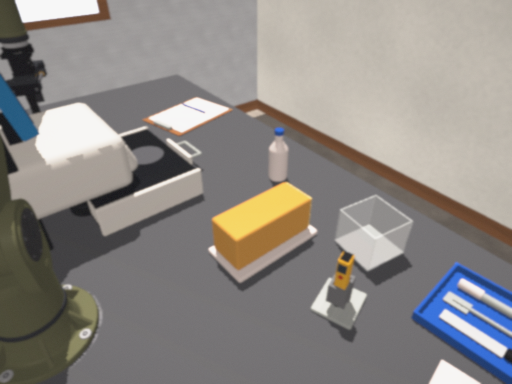

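```bash
python3 - <<'E'
from h import *
a=cv2.imread("pics/top0.png");b=cv2.imread("pics/side0.png")
c=np.vstack([np.hstack([cv2.resize(a[180:230,70:170],(400,200),interpolation=2),cv2.resize(a[185:240,355:455],(400,220),interpolation=2)[:200]]),
 np.hstack([cv2.resize(b[130:205,150:250],(400,300),interpolation=2),cv2.resize(b[245:320,300:400],(400,300),interpolation=2)])])
cv2.imwrite("pics/c0.png",c)
np.set_printoptions(precision=4,suppress=True)
im=cam("top")
for n,p,z in [("bar L",(100,194),.052),("bar R",(138,194),.052),("panel L",(88,213),.072),("panel R",(146,213),.072),("cheek FL",(41,224),.088),("cheek FR",(186,222),.088)]:print(n,atz(im,*p,z))
E
```

```text
bar L [0.5737 0.4479 0.052 ]
bar R [0.5749 0.3475 0.052 ]
panel L [0.5202 0.4662 0.072 ]
panel R [0.522  0.3176 0.072 ]
cheek FL [0.489  0.5746 0.088 ]
cheek FR [0.4982 0.2114 0.088 ]
```

View pics/c0.png

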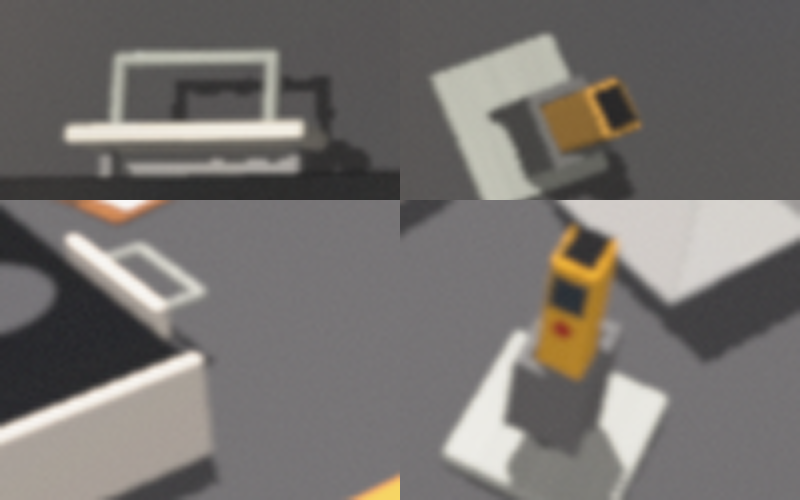

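```bash
python3 - <<'E'
from h import *
from scipy.optimize import least_squares
np.set_printoptions(precision=4,suppress=True)
T=cam("top");S=cam("side")
ct=lambda x,y:(355+(x-400)/4,185+y/4); cs=lambda x,y:(300+(x-400)/4,245+(y-200)/4)
print("top face",[atz(T,*ct(*p),.155)[:2] for p in[(592,90),(617,78),(640,125),(612,137)]],"mid",atz(T,*ct(616,108),.155))
print("side top",[atz(S,*cs(*p),.155)[:2] for p in[(573,226),(617,238),(598,275),(552,262)]],"mid",atz(S,*cs(585,250),.155))
print("foot top view",[atz(T,*ct(*p),.006)[:2] for p in[(432,75),(550,35),(487,200)]])
print("foot side",[atz(S,*cs(*p),.006)[:2] for p in[(443,455),(518,332),(668,398),(600,500)]])
print("collar side",[atz(S,*cs(*p),.085)[:2] for p in[(508,358)]])
print("tub",[atz(T,*p,.105)[:2] for p in[(341,113),(390,118),(384,172),(332,165)]])
print("deck front top",[atz(T,*p,.085) for p in[(60,223),(150,223)]])
print("deck corner side",atz(S,150+198/4,130+(355-200)/4,.088),"bar side",[atz(S,150+p[0]/4,130+(p[1]-200)/4,.052) for p in[(140,245),(203,292)]])
print("loaf top",[atz(T,*p,.115)[:2] for p in[(276,169),(314,167),(322,263),(279,265)]])
E
```

```text
top face [array([ 0.5307, -0.3073]), array([ 0.538 , -0.3224]), array([ 0.5104, -0.3339]), array([ 0.5032, -0.3172])] mid [ 0.5202 -0.3206  0.155 ]
side top [array([ 0.525 , -0.3096]), array([ 0.5358, -0.3276]), array([ 0.5106, -0.3381]), array([ 0.4996, -0.3196])] mid [ 0.5177 -0.3237  0.155 ]
foot top view [array([ 0.5632, -0.2582]), array([ 0.5921, -0.3407]), array([ 0.478 , -0.2916])]
foot side [array([ 0.4698, -0.2951]), array([ 0.5622, -0.2605]), array([ 0.5941, -0.3425]), array([ 0.5153, -0.3634])]
collar side [array([ 0.49 , -0.311])]
tub [array([ 0.7851, -0.1821]), array([ 0.7728, -0.3086]), array([ 0.6285, -0.2853]), array([ 0.6453, -0.1548])]
deck front top [array([0.4924, 0.5287, 0.085 ]), array([0.495 , 0.3023, 0.085 ])]
deck corner side [0.4987 0.2098 0.088 ] bar side [array([0.5723, 0.4447, 0.052 ]), array([0.5754, 0.3414, 0.052 ])]
loaf top [array([ 0.6307, -0.0125]), array([ 0.6369, -0.1075]), array([ 0.4009, -0.1219]), array([ 0.395 , -0.0194])]
```

Request:
{"op": "jog_arm", "data": {"increments": [{"tx": -36, "ty": -2, "tz": -6, "wz": -0.1, "gripper": 0}, {"tx": -72, "ty": -4, "tz": -12, "wz": -0.2, "gripper": 0}, {"tx": -108, "ty": -5, "tz": -18, "wz": -0.3, "gripper": 0}, {"tx": -144, "ty": -7, "tz": -24, "wz": -0.3, "gripper": 0}, {"tx": -179, "ty": -9, "tz": -30, "wz": -0.3, "gripper": 0}]}}

```text
validation failed for argument at $.in...
```

Request:
{"op": "jog_arm", "data": {"increments": [{"tx": -36, "ty": -2, "tz": -6, "wx": 0, "wy": 0, "wz": -0.1, "gripper": 0}, {"tx": -72, "ty": -4, "tz": -12, "wx": 0, "wy": 0, "wz": -0.2, "gripper": 0}, {"tx": -108, "ty": -5, "tz": -18, "wx": 0, "wy": 0, "wz": -0.3, "gripper": 0}, {"tx": -144, "ty": -7, "tz": -24, "wx": 0, "wy": 0, "wz": -0.3, "gripper": 0}, {"tx": -179, "ty": -9, "tz": -30, "wx": 0, "wy": 0, "wz": -0.3, "gripper": 0}]}}

```text
time: 1.37
position: [0.3575, 0.5628, 0.2532]
tool_rot: [0.012, -3.139, -0.007]
ft_force: [2.4, -0.6, 0.2]
grip_width: 0.708
grip_force: 0.0
```

Request:
{"op": "jog_arm", "data": {"increments": [{"tx": -30, "ty": -26, "tz": 6, "wx": 0, "wy": 0, "wz": 0, "gripper": 0}, {"tx": -60, "ty": -52, "tz": 12, "wx": 0, "wy": 0, "wz": 0, "gripper": 0}, {"tx": -90, "ty": -78, "tz": 18, "wx": 0, "wy": 0, "wz": 0, "gripper": 0}, {"tx": -120, "ty": -104, "tz": 24, "wx": 0, "wy": 0, "wz": 0, "gripper": 0}, {"tx": -150, "ty": -130, "tz": 30, "wx": 0, "wy": 0, "wz": 0, "gripper": 0}]}}

```text
time: 1.78
position: [0.5116, 0.4282, 0.2225]
tool_rot: [-0.001, 3.141, 0.001]
ft_force: [0.5, 0.4, 0.7]
grip_width: 0.324
grip_force: 0.0
```

Request:
{"op": "jog_arm", "data": {"increments": [{"tx": -20, "ty": -18, "tz": 15, "wx": 0, "wy": 0, "wz": 0, "gripper": 0}, {"tx": -41, "ty": -36, "tz": 35, "wx": 0, "wy": 0, "wz": 0, "gripper": 0}, {"tx": -41, "ty": -36, "tz": 65, "wx": 0, "wy": 0, "wz": 0, "gripper": 0}, {"tx": -41, "ty": -36, "tz": 95, "wx": 0, "wy": 0, "wz": 0, "gripper": 0}, {"tx": -41, "ty": -36, "tz": 95, "wx": 0, "wy": 0, "wz": 0, "gripper": 0}]}}

```text
time: 2.2
position: [0.5484, 0.3904, 0.1205]
tool_rot: [-0.002, -3.132, 0.011]
ft_force: [-0.9, -0.6, -1.4]
grip_width: 0.018
grip_force: 0.0
```

Request:
{"op": "jog_arm", "data": {"increments": [{"tx": 0, "ty": 3, "tz": 10, "wx": 0, "wy": 0, "wz": 0, "gripper": 0}, {"tx": 0, "ty": 4, "tz": 24, "wx": 0, "wy": 0, "wz": 0, "gripper": 0}, {"tx": 0, "ty": 4, "tz": 38, "wx": 0, "wy": 0, "wz": 0, "gripper": 0}, {"tx": 0, "ty": 4, "tz": 50, "wx": 0, "wy": 0, "wz": 0, "gripper": 0}, {"tx": 0, "ty": 4, "tz": 55, "wx": 0, "wy": 0, "wz": 0, "gripper": 0}]}}

```text
time: 2.62
position: [0.5504, 0.3973, 0.0705]
tool_rot: [0.001, -3.14, 0.002]
ft_force: [-0.6, -0.7, -0.1]
grip_width: 0.007
grip_force: 0.0
```

```bash
python3 - <<'E'
from h import *
S=cam("side");T=cam("top");s=ctrl.get_state();print(s["position"],s["ft_force"],s["time"])
c=np.hstack([cv2.resize(S["color"][110:200,140:240],(400,360),interpolation=2),cv2.resize(T["color"][150:240,70:170],(400,360),interpolation=2)])
cv2.imwrite("pics/c1.png",c)
E
```

```text
[0.55058645 0.39719197 0.07115441] [0.8602616  0.02756834 0.43611663] 2.7167
```

View pics/c1.png

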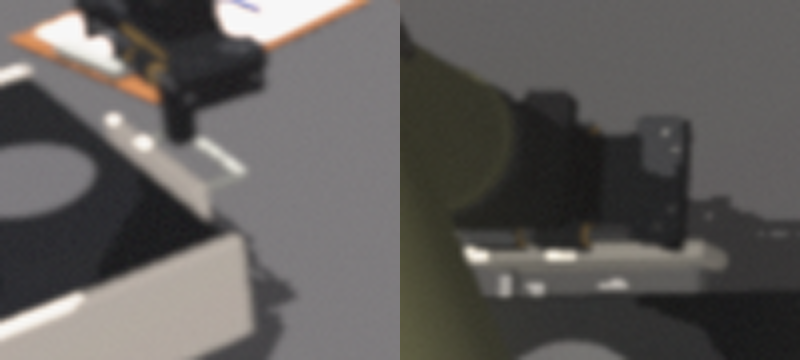

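The side crop shows the closed fingers at (180,125), between panel and bar, with the bar's free end at (220,155). The hook is lined up, so I go down and pull.

Request:
{"op": "jog_arm", "data": {"increments": [{"tx": 0, "ty": 0, "tz": 10, "wx": 0, "wy": 0, "wz": 0, "gripper": 0}, {"tx": 0, "ty": 0, "tz": 20, "wx": 0, "wy": 0, "wz": 0, "gripper": 0}, {"tx": 0, "ty": 0, "tz": 30, "wx": 0, "wy": 0, "wz": 0, "gripper": 0}, {"tx": 0, "ty": 0, "tz": 40, "wx": 0, "wy": 0, "wz": 0, "gripper": 0}, {"tx": 0, "ty": 0, "tz": 40, "wx": 0, "wy": 0, "wz": 0, "gripper": 0}]}}

```text
time: 3.13
position: [0.5498, 0.3964, 0.0294]
tool_rot: [0.0, -3.138, 0.004]
ft_force: [-0.0, 0.6, -0.1]
grip_width: 0.005
grip_force: 0.0
```

Request:
{"op": "jog_arm", "data": {"increments": [{"tx": -10, "ty": 0, "tz": 0, "wx": 0, "wy": 0, "wz": 0, "gripper": 0}, {"tx": -20, "ty": 0, "tz": 0, "wx": 0, "wy": 0, "wz": 0, "gripper": 0}, {"tx": -30, "ty": 0, "tz": 0, "wx": 0, "wy": 0, "wz": 0, "gripper": 0}, {"tx": -40, "ty": 0, "tz": 0, "wx": 0, "wy": 0, "wz": 0, "gripper": 0}, {"tx": -50, "ty": 1, "tz": 0, "wx": 0, "wy": 0, "wz": 0, "gripper": 0}]}}

```text
time: 3.55
position: [0.6024, 0.3987, 0.0327]
tool_rot: [0.0, -3.141, -0.0]
ft_force: [-3.3, -0.6, -2.1]
grip_width: 0.007
grip_force: 1.6
```

Request:
{"op": "jog_arm", "data": {"increments": [{"tx": -10, "ty": 0, "tz": 0, "wx": 0, "wy": 0, "wz": 0, "gripper": 0}, {"tx": -20, "ty": 0, "tz": 0, "wx": 0, "wy": 0, "wz": 0, "gripper": 0}, {"tx": -30, "ty": 0, "tz": 0, "wx": 0, "wy": 0, "wz": 0, "gripper": 0}, {"tx": -40, "ty": 1, "tz": 0, "wx": 0, "wy": 0, "wz": 0, "gripper": 0}, {"tx": -50, "ty": 1, "tz": 0, "wx": 0, "wy": 0, "wz": 0, "gripper": 0}]}}

```text
time: 3.97
position: [0.6525, 0.3999, 0.0327]
tool_rot: [0.0, -3.141, -0.001]
ft_force: [-2.5, 1.4, -0.8]
grip_width: 0.008
grip_force: 1.6
```

Request:
{"op": "jog_arm", "data": {"increments": [{"tx": -4, "ty": 0, "tz": 0, "wx": 0, "wy": 0, "wz": 0, "gripper": 0}, {"tx": -8, "ty": 0, "tz": 0, "wx": 0, "wy": 0, "wz": 0, "gripper": 0}, {"tx": -12, "ty": 0, "tz": 0, "wx": 0, "wy": 0, "wz": 0, "gripper": 0}, {"tx": -16, "ty": 0, "tz": 0, "wx": 0, "wy": 0, "wz": 0, "gripper": 0}, {"tx": -20, "ty": 0, "tz": 0, "wx": 0, "wy": 0, "wz": 0, "gripper": 0}]}}

```text
time: 4.38
position: [0.671, 0.3998, 0.0328]
tool_rot: [0.001, -3.14, -0.0]
ft_force: [-13.4, -0.3, 3.9]
grip_width: 0.004
grip_force: 7.0
```

Request:
{"op": "jog_arm", "data": {"increments": [{"tx": -1, "ty": 0, "tz": 0, "wx": 0, "wy": 0, "wz": 0, "gripper": 0}, {"tx": -2, "ty": 0, "tz": 0, "wx": 0, "wy": 0, "wz": 0, "gripper": 0}, {"tx": -3, "ty": 0, "tz": 0, "wx": 0, "wy": 0, "wz": 0, "gripper": 0}, {"tx": -3, "ty": 0, "tz": 0, "wx": 0, "wy": 0, "wz": 0, "gripper": 0}, {"tx": -3, "ty": 0, "tz": 0, "wx": 0, "wy": 0, "wz": 0, "gripper": 0}]}}

```text
time: 4.8
position: [0.6708, 0.3999, 0.0327]
tool_rot: [0.002, -3.134, 0.002]
ft_force: [-11.1, -2.0, 5.1]
grip_width: 0.003
grip_force: 5.6
```

At the stop. Back off, lift, then look.

Request:
{"op": "jog_arm", "data": {"increments": [{"tx": 6, "ty": 0, "tz": 0, "wx": 0, "wy": 0, "wz": 0, "gripper": 0}, {"tx": 12, "ty": 0, "tz": -8, "wx": 0, "wy": 0, "wz": 0, "gripper": 0}, {"tx": 12, "ty": 0, "tz": -40, "wx": 0, "wy": 0, "wz": 0, "gripper": 0}, {"tx": 12, "ty": 0, "tz": -80, "wx": 0, "wy": 0, "wz": 0, "gripper": 0}, {"tx": 12, "ty": 0, "tz": -120, "wx": 0, "wy": 0, "wz": 0, "gripper": 0}]}}

```text
time: 5.22
position: [0.6628, 0.3986, 0.1541]
tool_rot: [0.001, 3.14, -0.002]
ft_force: [0.9, 0.2, 1.1]
grip_width: 0.005
grip_force: 0.0
```

Request:
{"op": "jog_arm", "data": {"increments": [{"tx": 0, "ty": -20, "tz": -36, "wx": 0, "wy": 0, "wz": 0, "gripper": 0.7}, {"tx": 10, "ty": -45, "tz": -66, "wx": 0, "wy": 0, "wz": 0, "gripper": 0.7}, {"tx": 20, "ty": -75, "tz": -90, "wx": 0, "wy": 0, "wz": -0.1, "gripper": 0.7}, {"tx": 35, "ty": -110, "tz": -100, "wx": 0, "wy": 0, "wz": -0.2, "gripper": 0.7}, {"tx": 45, "ty": -145, "tz": -105, "wx": 0, "wy": 0, "wz": -0.3, "gripper": 0.7}]}}

```text
time: 5.63
position: [0.6183, 0.2535, 0.2623]
tool_rot: [-0.477, 3.097, 0.002]
ft_force: [0.8, 0.1, -0.6]
grip_width: 0.303
grip_force: 0.0
```

Request:
{"op": "jog_arm", "data": {"increments": [{"tx": 18, "ty": -35, "tz": 0, "wx": 0, "wy": 0, "wz": 0, "gripper": 0.7}, {"tx": 36, "ty": -70, "tz": 0, "wx": 0, "wy": 0, "wz": 0, "gripper": 0.7}, {"tx": 54, "ty": -105, "tz": 0, "wx": 0, "wy": 0, "wz": 0, "gripper": 0.7}, {"tx": 72, "ty": -139, "tz": 0, "wx": 0, "wy": 0, "wz": 0, "gripper": 0.7}, {"tx": 89, "ty": -173, "tz": 0, "wx": 0, "wy": 0, "wz": 0, "gripper": 0.7}]}}

```text
time: 6.05
position: [0.5836, 0.0601, 0.2592]
tool_rot: [-0.467, 3.103, -0.001]
ft_force: [0.5, -0.4, -0.3]
grip_width: 0.66
grip_force: 0.0
```

Request:
{"op": "jog_arm", "data": {"increments": [{"tx": 18, "ty": -35, "tz": 0, "wx": 0, "wy": 0, "wz": 0, "gripper": 0.7}, {"tx": 36, "ty": -70, "tz": 0, "wx": 0, "wy": 0, "wz": 0, "gripper": 0.7}, {"tx": 54, "ty": -105, "tz": 0, "wx": 0, "wy": 0, "wz": 0, "gripper": 0.7}, {"tx": 72, "ty": -139, "tz": 0, "wx": 0, "wy": 0, "wz": 0, "gripper": 0.7}, {"tx": 89, "ty": -173, "tz": 0, "wx": 0, "wy": 0, "wz": 0, "gripper": 0.7}]}}

```text
time: 6.47
position: [0.5494, -0.1317, 0.2592]
tool_rot: [-0.467, 3.103, -0.003]
ft_force: [0.8, 0.4, 0.7]
grip_width: 0.699
grip_force: 0.0
```

```bash
python3 - <<'E'
from h import *
T=cam("top");S=cam("side");s=ctrl.get_state();print(s["position"],s["tool_rot"],s["time"],s["joint_positions"])
c=cv2.resize(T["color"][110:260,60:230],(680,600),interpolation=2)
cv2.imwrite("pics/c2.png",c);cv2.imwrite("pics/side2.png",S["color"])
E
```

```text
[ 0.54787528 -0.13887949  0.2594817 ] [-0.44823529  3.10689028 -0.00915273] 6.5667 [-0.10068189  0.11905677  0.32828452  1.62702988 -0.03428804  1.39745203
  2.08855789]
```

View pics/c2.png

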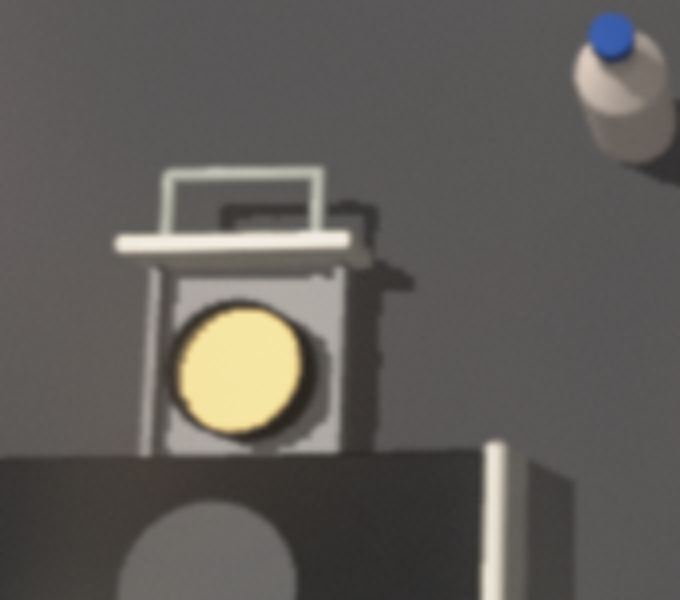

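The crop shows the tray fully out. The bar is at crop (243,173) and the cheese disc at crop (240,370), which is image pixel (120,202).

```bash
python3 - <<'E'
from h import *
np.set_printoptions(precision=4,suppress=True)
T=cam("top");S=cam("side");s=ctrl.get_state()
for n,I in(("top",T),("side",S)):
    hsv=cv2.cvtColor(I["color"],cv2.COLOR_BGR2HSV)
    m=cv2.inRange(hsv,(18,50,120),(35,255,255))
    k,l,st,ce=cv2.connectedComponentsWithStats(m)
    for i in range(1,k):
        if st[i,4]>80: print(n,st[i],ce[i],atz(I,*ce[i],.046))
    for t in("thermometer","sample"):
        print(t,[([round(x) for x in d["bbox"]],round(d["conf"],2)) for d in vision.spot_in(n,t)[:2]])
p=[atz(T,60+u/4,110+v/4,.052) for u,v in((165,174),(322,172))];print("bar",p,(p[0]+p[1])/2)
print("deck front",[atz(T,60+u/4,110+v/4,.085) for u,v in((0,457),(480,450))])
R=cv2.Rodrigues(np.array(s["tool_rot"]))[0];g=np.array([.519,-.322,.262])-s["position"]
print(s["position"],R,"tool shift",R.T@g*1000)
E
```

```text
top [276 166  39   4 117] [294.3504 167.2991] [ 0.6538 -0.0663  0.046 ]
top [104 187  31  31 763] [119.3788 201.9869] [0.554  0.3972 0.046 ]
thermometer []
sample [([87, 150, 155, 226], 0.85)]
side [175 145  25  10 204] [187.     149.5931] [0.5545 0.3987 0.046 ]
side [ 214  182   99   58 2418] [260.9351 209.6555] [ 0.558  -0.0071  0.046 ]
side [334 255  20  35 313] [343.869  273.5655] [ 0.5679 -0.2919  0.046 ]
side [ 73 286  24  44 467] [ 86.2741 304.9657] [ 0.0902 -0.0346  0.046 ]
side [ 69 330  17  27 200] [ 75.585 344.17 ] [ 0.0483 -0.1103  0.046 ]
thermometer [([334, 255, 352, 286], 0.63)]
sample [([169, 127, 231, 167], 0.55)]
bar [array([0.6847, 0.454 , 0.052 ]), array([0.6873, 0.3483, 0.052 ])] [0.686  0.4012 0.052 ]
deck front [array([0.4893, 0.5284, 0.085 ]), array([0.4971, 0.227 , 0.085 ])]
[ 0.5497 -0.1308  0.2589] [[-0.9565 -0.2917  0.0031]
 [-0.2917  0.9565 -0.0005]
 [-0.0029 -0.0014 -1.    ]] tool shift [  85.1805 -173.9649   -3.1409]
```

Request:
{"op": "jog_arm", "data": {"increments": [{"tx": 18, "ty": -35, "tz": 0, "wx": 0, "wy": 0, "wz": 0, "gripper": 0.7}, {"tx": 36, "ty": -70, "tz": 0, "wx": 0, "wy": 0, "wz": -0.02, "gripper": 0.7}, {"tx": 54, "ty": -105, "tz": 0, "wx": 0, "wy": 0, "wz": -0.04, "gripper": 0.7}, {"tx": 70, "ty": -140, "tz": 0, "wx": 0, "wy": 0, "wz": -0.06, "gripper": 0.7}, {"tx": 85, "ty": -174, "tz": 0, "wx": 0, "wy": 0, "wz": -0.06, "gripper": 0.7}]}}

```text
time: 7.28
position: [0.5202, -0.3205, 0.2578]
tool_rot: [-0.568, 3.089, -0.001]
ft_force: [0.6, -0.3, 0.7]
grip_width: 0.704
grip_force: 0.0
```

Request:
{"op": "jog_arm", "data": {"increments": [{"tx": 0, "ty": 0, "tz": 15, "wx": 0, "wy": 0, "wz": 0, "gripper": 0.7}, {"tx": 0, "ty": 0, "tz": 35, "wx": 0, "wy": 0, "wz": 0, "gripper": 0.7}, {"tx": 0, "ty": 0, "tz": 55, "wx": 0, "wy": 0, "wz": 0, "gripper": 0.7}, {"tx": 0, "ty": 0, "tz": 75, "wx": 0, "wy": 0, "wz": 0, "gripper": 0.7}, {"tx": 0, "ty": 0, "tz": 75, "wx": 0, "wy": 0, "wz": 0, "gripper": 0.7}]}}

```text
time: 7.7
position: [0.5186, -0.3171, 0.178]
tool_rot: [0.565, -3.084, -0.007]
ft_force: [-0.3, 0.9, -1.6]
grip_width: 0.701
grip_force: 0.0
```

```bash
python3 - <<'E'
from h import *
np.set_printoptions(precision=4,suppress=True)
T=cam("top");S=cam("side");P=[];A=[]
for i in range(6):
    vision.get_image("top");s=ctrl.get_state();P.append(s["position"]);A.append(cv2.Rodrigues(np.array(s["tool_rot"]))[0])
R=np.mean(A,0);p=np.mean(P,0);print(p,s["time"],R,np.degrees(np.arctan2(R[1,1],R[0,1])),s["joint_positions"])
print("tool shift",R.T@(np.array([.519,-.322,.099])-p)*1000)
c=np.hstack([cv2.resize(S["color"][195:320,290:390],(400,500),interpolation=2),cv2.resize(T["color"][150:275,350:450],(400,500),interpolation=2)])
cv2.imwrite("pics/c3.png",c)
E
```

```text
[ 0.5209 -0.32    0.184 ] 8.1 [[-0.9355 -0.3532  0.0021]
 [-0.3532  0.9355 -0.0009]
 [-0.0016 -0.0016 -1.    ]] 110.68546097940421 [ 0.1335  0.2698  0.4489  1.6234 -0.1217  1.274   2.5349]
tool shift [ 2.6761 -1.0964 85.0235]
```

View pics/c3.png

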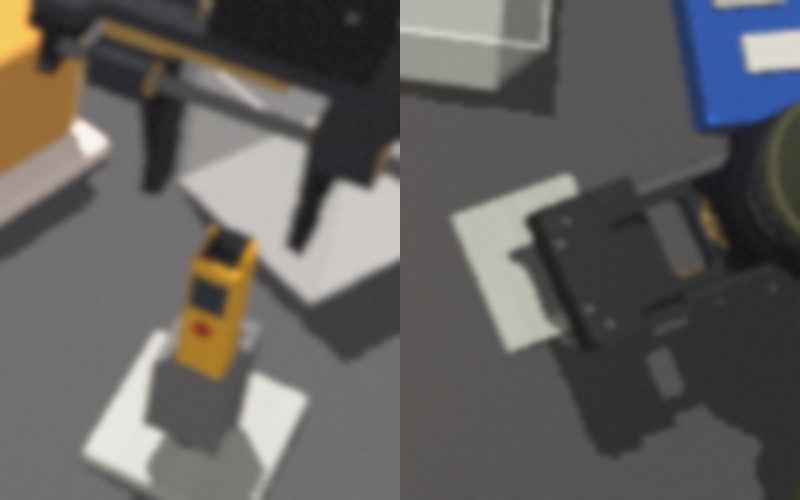

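The side crop shows the open fingers at (160,180) and (300,240), straddling the upright thermometer at (225,250). Alignment is within 3 mm, so I go down and grip.

Request:
{"op": "jog_arm", "data": {"increments": [{"tx": 2, "ty": -1, "tz": 17, "wx": 0, "wy": 0, "wz": 0, "gripper": 0.7}, {"tx": 2, "ty": -1, "tz": 34, "wx": 0, "wy": 0, "wz": 0, "gripper": 0.7}, {"tx": 2, "ty": -1, "tz": 51, "wx": 0, "wy": 0, "wz": 0, "gripper": 0.7}, {"tx": 2, "ty": -1, "tz": 68, "wx": 0, "wy": 0, "wz": 0, "gripper": 0.7}, {"tx": 2, "ty": -1, "tz": 85, "wx": 0, "wy": 0, "wz": 0, "gripper": 0.7}]}}

```text
time: 8.52
position: [0.5188, -0.3217, 0.0975]
tool_rot: [-0.563, 3.09, -0.001]
ft_force: [-0.6, 0.1, 0.1]
grip_width: 0.7
grip_force: 0.0
```

Request:
{"op": "jog_arm", "data": {"increments": [{"tx": 0, "ty": 0, "tz": 0, "wx": 0, "wy": 0, "wz": 0, "gripper": 0.5}, {"tx": 0, "ty": 0, "tz": 0, "wx": 0, "wy": 0, "wz": 0, "gripper": 0.35}, {"tx": 0, "ty": 0, "tz": 0, "wx": 0, "wy": 0, "wz": 0, "gripper": 0.2}, {"tx": 0, "ty": 0, "tz": 0, "wx": 0, "wy": 0, "wz": 0, "gripper": 0.1}, {"tx": 0, "ty": 0, "tz": 0, "wx": 0, "wy": 0, "wz": 0, "gripper": 0.1}], "grip_force": 25}}

```text
time: 8.93
position: [0.5193, -0.322, 0.099]
tool_rot: [-0.562, 3.089, -0.002]
ft_force: [0.0, -0.3, 0.4]
grip_width: 0.405
grip_force: 0.0
```

Request:
{"op": "jog_arm", "data": {"increments": [{"tx": 0, "ty": 0, "tz": 0, "wx": 0, "wy": 0, "wz": 0, "gripper": 0.1}, {"tx": 0, "ty": 0, "tz": 0, "wx": 0, "wy": 0, "wz": 0, "gripper": 0.1}, {"tx": 0, "ty": 0, "tz": 0, "wx": 0, "wy": 0, "wz": 0, "gripper": 0.1}, {"tx": 0, "ty": 0, "tz": 0, "wx": 0, "wy": 0, "wz": 0, "gripper": 0.1}, {"tx": 0, "ty": 0, "tz": 0, "wx": 0, "wy": 0, "wz": 0, "gripper": 0.1}]}}

```text
time: 9.35
position: [0.5188, -0.3217, 0.0982]
tool_rot: [-0.563, 3.09, -0.001]
ft_force: [-0.5, 0.8, 3.4]
grip_width: 0.275
grip_force: 25.0
```

Request:
{"op": "jog_arm", "data": {"increments": [{"tx": 0, "ty": 0, "tz": -8, "wx": 0, "wy": 0, "wz": 0, "gripper": 0.1}, {"tx": 0, "ty": 0, "tz": -20, "wx": 0, "wy": 0, "wz": 0, "gripper": 0.1}, {"tx": 0, "ty": 0, "tz": -35, "wx": 0, "wy": 0, "wz": 0, "gripper": 0.1}, {"tx": 0, "ty": 0, "tz": -50, "wx": 0, "wy": 0, "wz": 0, "gripper": 0.1}, {"tx": 0, "ty": 0, "tz": -65, "wx": 0, "wy": 0, "wz": 0, "gripper": 0.1}]}}

```text
time: 9.77
position: [0.5182, -0.3216, 0.1637]
tool_rot: [0.563, -3.091, -0.0]
ft_force: [0.0, -0.6, -1.1]
grip_width: 0.277
grip_force: 25.0
```

Request:
{"op": "jog_arm", "data": {"increments": [{"tx": 0, "ty": 0, "tz": -20, "wx": 0, "wy": 0, "wz": 0, "gripper": 0.1}, {"tx": 0, "ty": 0, "tz": -45, "wx": 0, "wy": 0, "wz": 0, "gripper": 0.1}, {"tx": 0, "ty": 0, "tz": -70, "wx": 0, "wy": 0, "wz": 0, "gripper": 0.1}, {"tx": 0, "ty": 0, "tz": -95, "wx": 0, "wy": 0, "wz": 0, "gripper": 0.1}, {"tx": 0, "ty": 0, "tz": -110, "wx": 0, "wy": 0, "wz": 0, "gripper": 0.1}]}}

```text
time: 10.18
position: [0.5189, -0.3222, 0.2763]
tool_rot: [-0.562, 3.088, -0.004]
ft_force: [1.0, -0.1, -0.9]
grip_width: 0.275
grip_force: 25.0
```

```bash
python3 - <<'E'
from h import *
np.set_printoptions(precision=4,suppress=True)
S=cam("side");P=[];A=[]
for i in range(4):
    vision.get_image("top");s=ctrl.get_state();P.append(s["position"]);A.append(cv2.Rodrigues(np.array(s["tool_rot"]))[0])
R=np.mean(A,0);p=np.mean(P,0);print(p,s["time"],s["grip_width"],s["grip_force"])
print("tool shift to above sample",R.T@(np.array([.554,.398,p[2]])-p)*1000)
print(R,"expect lens px",proj(S,p-[0,0,.084]),"top of snout",proj(S,p-[0,0,.064]))
c=cv2.resize(S["color"][130:280,280:420],(560,600),interpolation=2)
cv2.imwrite("pics/c4.png",c)
E
```

```text
[ 0.5186 -0.3218  0.2735] 10.4333 0.27381323248795364 24.997975460719317
tool shift to above sample [-286.7271  661.2049   -0.4178]
[[-0.9359 -0.3523  0.0016]
 [-0.3523  0.9359 -0.0007]
 [-0.0013 -0.0012 -1.    ]] expect lens px [348.3895 243.5933] top of snout [349.9644 235.638 ]
```

View pics/c4.png

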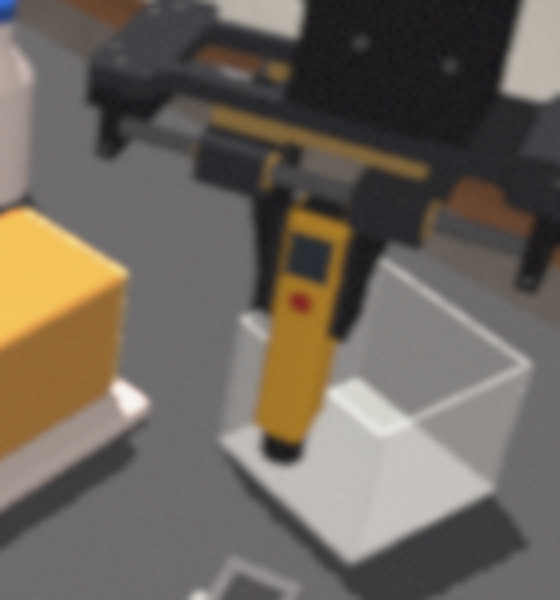

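The side crop shows the thermometer upright in the fingers. Its lens is at image pixel (351,244) against a predicted (348,244), so nothing has slipped. I carry it across now.

Request:
{"op": "jog_arm", "data": {"increments": [{"tx": -10, "ty": 23, "tz": 0, "wx": 0, "wy": 0, "wz": 0, "gripper": 0.1}, {"tx": -24, "ty": 56, "tz": 0, "wx": 0, "wy": 0, "wz": 0, "gripper": 0.1}, {"tx": -40, "ty": 92, "tz": 0, "wx": 0, "wy": 0, "wz": 0, "gripper": 0.1}, {"tx": -56, "ty": 128, "tz": 0, "wx": 0, "wy": 0, "wz": 0, "gripper": 0.1}, {"tx": -72, "ty": 165, "tz": 0, "wx": 0, "wy": 0, "wz": 0, "gripper": 0.1}]}}

```text
time: 10.85
position: [0.5265, -0.14, 0.2706]
tool_rot: [0.561, -3.088, -0.001]
ft_force: [1.1, -0.1, -0.2]
grip_width: 0.271
grip_force: 25.0
```

Request:
{"op": "jog_arm", "data": {"increments": [{"tx": -14, "ty": 33, "tz": 0, "wx": 0, "wy": 0, "wz": 0, "gripper": 0.1}, {"tx": -29, "ty": 66, "tz": 0, "wx": 0, "wy": 0, "wz": 0, "gripper": 0.1}, {"tx": -43, "ty": 99, "tz": 0, "wx": 0, "wy": 0, "wz": 0, "gripper": 0.1}, {"tx": -57, "ty": 132, "tz": 0, "wx": 0, "wy": 0, "wz": 0, "gripper": 0.1}, {"tx": -72, "ty": 165, "tz": 0, "wx": 0, "wy": 0, "wz": 0, "gripper": 0.1}]}}

```text
time: 11.27
position: [0.5355, 0.0396, 0.2707]
tool_rot: [0.562, -3.088, -0.0]
ft_force: [1.1, -0.1, -1.5]
grip_width: 0.278
grip_force: 25.0
```

Request:
{"op": "jog_arm", "data": {"increments": [{"tx": -14, "ty": 33, "tz": 0, "wx": 0, "wy": 0, "wz": 0, "gripper": 0.1}, {"tx": -29, "ty": 66, "tz": 0, "wx": 0, "wy": 0, "wz": 0, "gripper": 0.1}, {"tx": -43, "ty": 99, "tz": 0, "wx": 0, "wy": 0, "wz": 0, "gripper": 0.1}, {"tx": -57, "ty": 132, "tz": 0, "wx": 0, "wy": 0, "wz": 0, "gripper": 0.1}, {"tx": -72, "ty": 165, "tz": 0, "wx": 0, "wy": 0, "wz": 0, "gripper": 0.1}]}}

```text
time: 11.68
position: [0.5449, 0.2191, 0.2705]
tool_rot: [0.562, -3.088, 0.001]
ft_force: [0.8, 0.0, -0.8]
grip_width: 0.275
grip_force: 25.0
```

Request:
{"op": "jog_arm", "data": {"increments": [{"tx": -16, "ty": 37, "tz": 0, "wx": 0, "wy": 0, "wz": 0, "gripper": 0.1}, {"tx": -32, "ty": 74, "tz": 0, "wx": 0, "wy": 0, "wz": 0, "gripper": 0.1}, {"tx": -48, "ty": 110, "tz": 0, "wx": 0, "wy": 0, "wz": 0, "gripper": 0.1}, {"tx": -62, "ty": 142, "tz": 0, "wx": 0, "wy": 0, "wz": 0, "gripper": 0.1}, {"tx": -72, "ty": 165, "tz": 0, "wx": 0, "wy": 0, "wz": 0, "gripper": 0.1}]}}

```text
time: 12.1
position: [0.5531, 0.4014, 0.2696]
tool_rot: [0.568, -3.086, -0.0]
ft_force: [-0.6, 0.3, -1.9]
grip_width: 0.277
grip_force: 25.0
```

```bash
cat > chk.py <<'E'
from h import *
import sys
np.set_printoptions(precision=4,suppress=True)
S=cam("side");T=cam("top");P=[];A=[]
for i in range(6):
    vision.get_image("top");s=ctrl.get_state();P.append(s["position"]);A.append(cv2.Rodrigues(np.array(s["tool_rot"]))[0])
R=np.mean(A,0);p=np.mean(P,0);print(p,s["time"],s["grip_width"],s["grip_force"],s["ft_force"])
print("shift to TCP z .145 over sample",R.T@(np.array([.554,.398,.145])-p)*1000,R[:,2])
print("expect lens px",proj(S,p-[0,0,.084]),"sample px",proj(S,[.554,.398,.046]))
hsv=cv2.cvtColor(S["color"],cv2.COLOR_BGR2HSV);cv2.imwrite(sys.argv[1],cv2.resize(S["color"][60:180,140:240],(500,600),interpolation=2))
E
python3 chk.py pics/c5.png
```

```text
[0.5551 0.3968 0.2709] 12.5 0.2715305030520257 24.997906107455492 [-0.085  -1.6292 -1.5456]
shift to TCP z .145 over sample [  0.2355   1.703  125.9308] [-0.0018 -0.0022 -1.    ]
expect lens px [182.4165 110.9766] sample px [186.9676 149.7193]
```

View pics/c5.png

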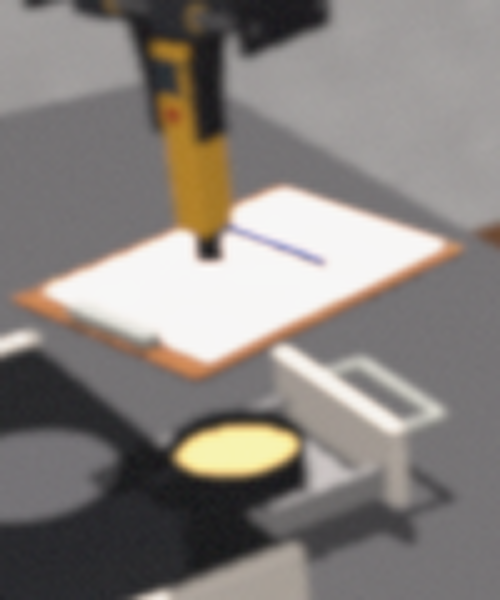

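The crop shows the lens tip at image pixel (182,111), as predicted, directly above the cheese at (187,150). I lower it now, stopping once to check.

Request:
{"op": "jog_arm", "data": {"increments": [{"tx": 0, "ty": 1, "tz": 15, "wx": 0, "wy": 0, "wz": 0, "gripper": 0.1}, {"tx": 0, "ty": 2, "tz": 37, "wx": 0, "wy": 0, "wz": 0, "gripper": 0.1}, {"tx": 0, "ty": 2, "tz": 60, "wx": 0, "wy": 0, "wz": 0, "gripper": 0.1}, {"tx": 0, "ty": 2, "tz": 80, "wx": 0, "wy": 0, "wz": 0, "gripper": 0.1}, {"tx": 0, "ty": 2, "tz": 90, "wx": 0, "wy": 0, "wz": 0, "gripper": 0.1}]}}

```text
time: 12.92
position: [0.554, 0.3972, 0.1798]
tool_rot: [0.559, -3.088, 0.003]
ft_force: [0.4, 0.3, -0.6]
grip_width: 0.279
grip_force: 25.0
```

```bash
python3 chk.py pics/c6.png
```

```text
[0.5554 0.3995 0.1841] 13.3167 0.2765150986107708 24.99796178075485 [-1.0662 -0.3171 -1.5439]
shift to TCP z .145 over sample [ 1.8977 -0.9836 39.1204] [ 0.0018  0.0013 -1.    ]
expect lens px [185.2597 135.1516] sample px [186.9676 149.7193]
```

Request:
{"op": "jog_arm", "data": {"increments": [{"tx": 1, "ty": 0, "tz": 10, "wx": 0, "wy": 0, "wz": 0, "gripper": 0.1}, {"tx": 1, "ty": -1, "tz": 20, "wx": 0, "wy": 0, "wz": 0, "gripper": 0.1}, {"tx": 1, "ty": -1, "tz": 29, "wx": 0, "wy": 0, "wz": 0, "gripper": 0.1}, {"tx": 1, "ty": -1, "tz": 35, "wx": 0, "wy": 0, "wz": 0, "gripper": 0.1}, {"tx": 1, "ty": -1, "tz": 38, "wx": 0, "wy": 0, "wz": 0, "gripper": 0.1}]}}

```text
time: 13.73
position: [0.5532, 0.3975, 0.1422]
tool_rot: [0.562, -3.088, 0.002]
ft_force: [-0.9, -0.2, -1.3]
grip_width: 0.273
grip_force: 25.0
```

```bash
python3 chk.py pics/c7.png
```

```text
[0.5542 0.3984 0.1449] 14.1333 0.2801795284438703 24.998033246956766 [-0.2002 -0.5751 -1.1217]
shift to TCP z .145 over sample [ 0.3553 -0.2706 -0.0796] [ 0.0005  0.0004 -1.    ]
expect lens px [186.4751 145.7913] sample px [186.9676 149.7193]
```

View pics/c7.png

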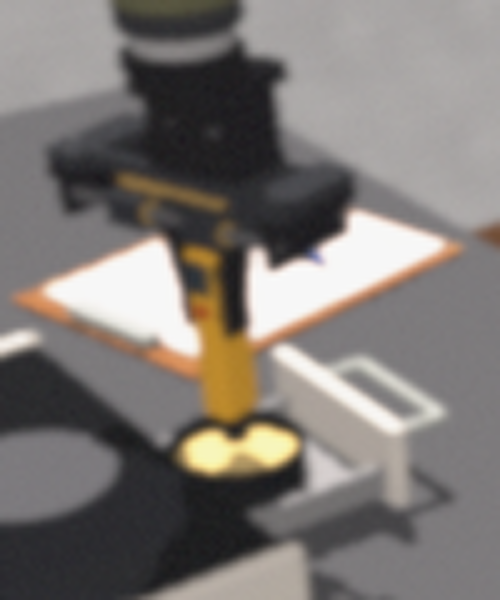

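The crop shows the thermometer upright, with its snout end at about (235,435) over the middle of the cheese at (237,450), clear of rim and cheese. Handing in.

```bash
python3 -c "
from bench import ctrl
print(ctrl.close_job())"
```

```text
the job is handed in; nothing more can be done
None
```

The job is handed in, but the interface returned no verdict: the tray was pulled to its stop, and the thermometer was held upright over the middle of the cheese, its lens about 15 mm above it by my last measurement, touching nothing in the last picture.

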